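# Tip the counting tray of foil balls

## Robot

A 6-joint arm with a two-finger parallel gripper is mounted at the origin on a cart in front of the work surface, level with it; the furniture and walls round the work are solid. World frame = base frame: x ahead of the robot, y to its left, z up, the work surface at z = 0. Lengths are in m, angles in rad, forces in N, time in s.
With the tool pointing down it reaches from about 0.35 to 0.775 m from the base axis. Payload 7.3 kg.
Tool frame: the origin (TCP) lies midway between the tips of the shut fingers; the grasp point (between the pads) lies 19 mm behind it; z points along the fingers, y is the direction in which the jaws open and shut (so a half turn about z gives the same grasp; the last joint's range is limited). The gripper opens to 92 mm and grips with 3 to 60 N. Pads are 19 mm wide; open, the fingers measure 130 mm over their backs; the gripper's body (75 mm by 190 mm) begins 47 mm behind the grasp point.
Start: joints at [1.111, 0.342, 1.524, -0, 1.275, -0.146], TCP at [0.162, 0.499, 0.206] pointing down, gripper open.
Joint ranges: [-2.53, 2.53], [-0.77, 2.02], [0.04, 2.7], [-1, 4.14], [0.28, 2.66], [-3.11, 3.11]. Speed limits (rad/s): [2.57, 2.57, 3.14, 3.14, 3.14, 3.14].

## Interface

Orientations are given as a rotation vector (axis times angle).
In Python, from station import r gives the robot as it stands.
- The arm moves only by the tool step_arm, never from a script. Its argument "plan" is one flat list of numbers, 6 for each row, row after row: the shift along the tool's x, y, z in cm, then the turn, a rotation vector about the tool's x, y, z in degrees. In form: [dx, dy, dz, wx, wy, wz, dx, dy, dz, wx, wy, wz, ...]. A call has 1 to 20 rows; each row is the pose to reach, as a shift and turn from the pose commanded when the call began, along the tool's axes at that moment; what a row does not reach only later rows make up. A row lasts 1/12 s, in which the tool goes at most 41.7 mm and 7.16 degrees, less where a joint would pass 70% of its speed; a pose out of reach is approached as far as the arm can. A call with a gripper value outside its range is refused whole. "gripper" is the gripper command: -1 is fully open, 1 is shut, values between are in proportion, set as the call begins (left out, the last holds). The fingers move at their own pace and stop on an object; "newtons" is the grip in N (left out, the last holds). Time passes only in rows, so rows that repeat a pose let the fingers close. It gives the time, the measured TCP pose, the force and the opening at its end, in the units of the state.
- r.read_state(): the state, without advancing time (a new reading comes with each control period).
- r.grab_frame(name): name is "scene" or "top"; returns a dict with "frame" (420x560x3 uint8, red, green, blue), "z_map" (420x560 float32, m along the optical axis (not along the pixel's ray), 0 where there is no reading), "fx", "fy", "cx", "cy" (pixels), "distortion" ([k1, k2, p1, p2, k3] as OpenCV has them; the pictures are not rectified), "R" (3x3) and "t" (3): a world point X has camera coordinates R X + t. Camera axes: x right, y down, z forward; pixel columns grow to the right and rows downward; lengths in m; the calibration is good to about 2 mm. A picture is of the moment at which its call begins.
- r.finish_job(): hands the job in, once; it reports no verdict.
Trained networks look in a picture, given as the dict that the camera call returned (one of the last four; its "shot" number tells which), for a name from the list of things; names that differ only in an ending like _2 or _b are one class to them, and where a whole thing is asked for, a point or a joint stands for the part that bears it (a point fixed in the world has none). Each returns a list of dicts, best first, with "p" (0 to 1); they miss things now and then, are a little off and sometimes report something else, mostly with a low value. They report only what shows in the picture. A call takes as long as a camera call.
- r.cut_out(name, picture): "region" (420x560 bool, what is visible of it) and "rect" ([centre column, centre row, width, height] in pixels, round what is visible of it).
The state is a dict: "time": time; "joint_positions": joint angles; "joint_velocities": joint speeds; "effort": joint torques, N m; "tcp_pos": TCP position; "ee_rot": TCP orientation; "contact_force": force on the tool from outside, world axes, zero at the start; "torque": the same for the moment, N m; "gripper_width": finger opening in m.
Only numpy, scipy, OpenCV 4.12 (cv2) and the standard library are available. Lean on these libraries where they do the work, as an engineer would, in place of code of your own. Each camera call takes 0.05 s, during which the arm holds its last target. There are 200 camera calls.

## Task

Two hinged wooden counting trays stand on the table. Take the one that holds the two round foil balls by its brass handle and tip it up to about 40 degrees, hold it there for a second so that both balls roll down into the trough at its front, then lower it gently until it lies level again and let go. Leave the other tray, with the chocolate chunks, level.

Things in the scene. Friction and masses are not known exactly. Their poses are not given: they have to be found in the camera images.
- ball_tray: Wooden tray 170x104x50 mm with 2 foil balls, hinged at its front on a fixed stand. Origin: mid hinge axis, 34 above table; x to its rear, y along hinge, z up when level. Walls 6 thick, rims z 40. Handle: round brass bar 10 thick, 80 long along y, middle at x 162 z 85, on 2 posts on the rear wall. The rear swings up 0-70 deg, no spring; 0.45 kg, falls back if let go; bar can turn in the fingers
- chunk_tray: The other tray, of the same build and with the same frame (mm), on its own fixed stand; it holds two dark chocolate chunks. It may stand left or right of ball_tray. Both are level (0 degrees) at the start, with their rear pointing away from the robot, turned up to 25 degrees; each stand's base is 200 x 130 mm.
- ball_1_center (a point): Centre of a foil-wrapped chocolate ball, 25 mm, that rolls freely. It starts on the flat rear floor of ball_tray (there x 45 to 159, y -46 to 46, floor at z 8 mm).
- ball_2_center (a point): Centre of the second foil ball, 25 mm, beside the first. The trough they shall lie in is at the front of ball_tray: x 1 to 45, y -46 to 46, floor at z -6 mm, 14 mm below the rear floor.

How it is judged:
By the outcome, as a careful person would: the job done as asked, in the order asked, and still so for the second after the job is handed in, with the robot touching nothing.
It also fails if it takes over 42 s, if anything falls off the work surface, if the arm or the gripper's body presses on something with over 40 N, if the wrist force passes 120 N, or if a joint passes its speed limit or range.

## Working session

There is one attempt and no reset: what is moved stays moved. The work goes in short steps, Python scripts to look and compute and a tool call to move; the robot and the scene stay as the last step left them, time stands still between calls to the robot, and variables do not carry over. Pictures are saved under pics/ and viewed, about 8 in all and at most 12, crops included, and the job is handed in when it is done.

Besides the shell and the picture viewer there is one more tool, called after "Request:" as name(argument=value, ...), one argument or row to a line, values as JSON. step_arm: Moves the arm, as the interface text tells. Its arguments: {"type":"object","properties":{"plan":{"type":"array","items":{"type":"number"}},"gripper":{"type":"number"},"newtons":{"type":"number"}},"required":["plan"]}

```bash
mkdir -p pics; ls; cat > h.py <<'E'
import numpy as np, cv2
from scipy.spatial.transform import Rotation as Ro
from station import r
def pts(d, mask):
    v,u=np.nonzero(mask&(d["z_map"]>0)); z=d["z_map"][v,u]
    K=np.array([[d["fx"],0,d["cx"]],[0,d["fy"],d["cy"]],[0,0,1]])
    n=cv2.undistortPoints(np.stack([u,v],1).astype(float)[:,None],K,np.array(d["distortion"],float))[:,0]
    c=np.c_[n*z[:,None],z]
    return (c-np.array(d["t"]))@np.array(d["R"])
def save(d,n): cv2.imwrite("pics/"+n,d["frame"][:,:,::-1])
E
python3 - <<'E'
from h import *
print(r.read_state())
ims=[]
for n in("top","scene"):
    d=r.grab_frame(n); ims.append(d["frame"]); np.savez("/tmp/%s.npz"%n,**d)
    print(n,d["t"],(-np.array(d["R"]).T@np.array(d["t"])).round(3))
    for k in("ball_tray","chunk_tray","ball_1_center"):
        for o in r.cut_out(k,d)[:3]:
            P=pts(d,o["region"]); print(k,round(o["p"],2),np.round(o["rect"]),len(P), np.median(P,0).round(3), P.max(0).round(3),P.min(0).round(3))
    save(d,n+"1.png")
E
```

```text
pics
{'time': 0.0, 'joint_positions': array([ 1.11098662e+00,  3.42748409e-01,  1.52505220e+00, -1.04533774e-05,
        1.27541345e+00, -1.45959934e-01]), 'joint_velocities': array([-9.53202299e-04, -2.74175889e-05, -9.04283200e-04, -2.05919132e-03,
       -9.64395925e-04, -6.03821231e-04]), 'effort': array([ 1.07210446e-03, -4.31241131e+01, -2.44225788e+01,  7.18824542e-02,
        5.58572123e-02, -1.28434071e-04]), 'tcp_pos': array([0.16183387, 0.49894796, 0.2050194 ]), 'ee_rot': array([-4.90894231e-01, -3.10252201e+00,  2.43527634e-03]), 'contact_force': array([ 0.2202058 ,  0.75607866, -0.31062862]), 'torque': array([-0.00468328,  0.04108901, -0.02061108]), 'gripper_width': 0.09182308619112378}
top [0.09483355 0.50626973 0.98829463] [0.374 0.101 1.045]
ball_tray 0.75 [210. 186.  66.  97.] 4477 [0.55  0.254 0.044] [0.655 0.322 0.13 ] [ 0.454  0.19  -0.002]
chunk_tray 0.62 [359. 230.  63.  93.] 4089 [ 0.453 -0.055  0.043] [0.538 0.013 0.128] [ 0.36  -0.11   0.011]
ball_1_center 0.41 [219. 189.  14.  13.] 126 [0.543 0.235 0.061] [0.557 0.249 0.068] [0.531 0.224 0.04 ]
scene [-0.39686435  0.22643045  0.66115605] [ 0.181 -0.502  0.601]
ball_tray 0.59 [279. 156.  85.  66.] 3057 [0.549 0.248 0.054] [0.723 0.424 0.126] [ 0.454  0.186 -0.002]
chunk_tray 0.69 [301. 249. 109.  98.] 5533 [ 0.453 -0.053  0.051] [0.629 0.117 0.126] [ 0.358 -0.115 -0.004]
```

View pics/top1.png

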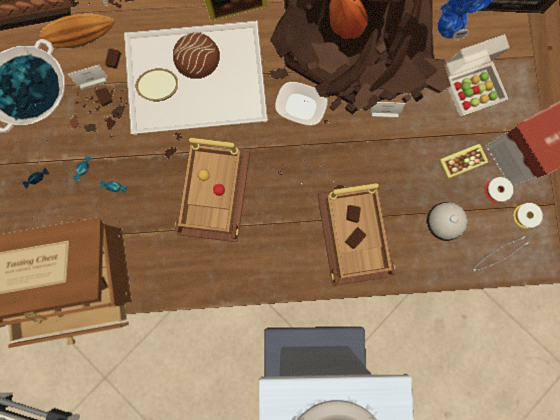

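View pics/scene1.png

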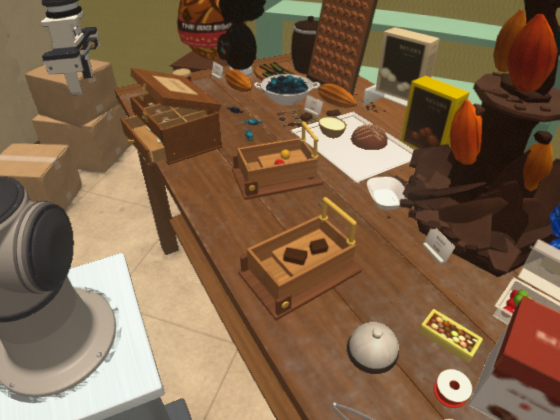

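```bash
python3 - <<'E'
from h import *
d=np.load("/tmp/top.npz"); d={k:d[k] for k in d.files}
P=pts(d,np.ones((420,560),bool))
near=(P[:,0]>.4)&(P[:,0]<.75)&(P[:,1]>.15)&(P[:,1]<.36)
b=P[near&(P[:,2]>.108)&(P[:,2]<.15)]
print(len(b)); m=b[:,:2].mean(0); w,V=np.linalg.eigh(np.cov(b[:,:2].T)); print("bar",b.mean(0),b.max(0),b.min(0),w**.5,V[:,1],np.degrees(np.arctan2(V[1,1],V[0,1])))
q=(b[:,:2]-m)@V[:,1]; print(q.min(),q.max(), np.percentile(b[:,2],[5,50,95]))
rim=P[near&(P[:,2]>.066)&(P[:,2]<.082)]
R=cv2.minAreaRect(rim[:,:2].astype(np.float32)*1000); print("rim",R,cv2.boxPoints(R))
hi=P[(P[:,2]>.03)&(P[:,0]>.3)]
print("max", hi.max(0),hi.min(0))
E
```

```text
238
bar [0.62470532 0.24056886 0.1234513 ] [0.63480147 0.28539742 0.12984807] [0.61477033 0.1971443  0.10912417] [0.00284513 0.02624749] [0.13958652 0.99020988] 81.97607928617258
-0.04378086667500029 0.04501868552388406 [0.11938497 0.12393027 0.12686597]
rim ((546.3536376953125, 252.78695678710938), (104.27513122558594, 173.42005920410156), 82.108154296875) [[453.30618 213.0488 ]
 [625.08374 189.2376 ]
 [639.4011  292.52512]
 [467.62354 316.3363 ]]
max [0.9786271  0.71916568 0.29673666] [ 0.30003053 -0.50392848  0.03000102]
```

The top view shows the ball tray at about (212,188), with its handle at (215,145) on the far side, and the chunk tray at about (357,235). The scene view agrees. A chest at about (60,270) lies near my path, so I'll check its height and work out the approach in tool axes.

```bash
cat >> h.py <<'E'
bar=np.array([.626,.241,.119]); hinge=np.array([.467,.264,.034]); yaw=np.radians(-8)
ex=np.array([np.cos(yaw),np.sin(yaw),0])
def rel(p,s=None,Rg=None):
    s=s or r.read_state(); R0=Ro.from_rotvec(s["ee_rot"])
    o=R0.inv().apply(np.array(p)-s["tcp_pos"])*100
    return o.round(2), None if Rg is None else np.degrees((R0.inv()*Rg).as_rotvec()).round(2)
z=np.array([0,0,-1.]); Rd=Ro.from_matrix(np.c_[np.cross(ex,z),ex,z])
E
python3 - <<'E'
from h import *
d=np.load("/tmp/top.npz"); d={k:d[k] for k in d.files}
P=pts(d,np.ones((420,560),bool))
c=P[(P[:,1]>.34)&(P[:,0]<.55)&(P[:,0]>.05)]
for x in np.arange(.1,.5,.06):
  print(round(x,2),[(round(y,2),float((q[:,2].max() if len(q:=c[(abs(c[:,0]-x)<.03)&(abs(c[:,1]-y)<.03)]) else -1).round(3))) for y in np.arange(.35,.6,.06)])
print(rel([.3,.3,.26],None,Rd)); print(rel([.45,.28,.22],None,Rd)); print(rel(bar+[0,0,.08],None,Rd))
E
```

```text
0.1 [(np.float64(0.35), -0.787), (np.float64(0.41), -0.782), (np.float64(0.47), -0.789), (np.float64(0.53), -0.784), (np.float64(0.59), -0.788)]
0.16 [(np.float64(0.35), -0.79), (np.float64(0.41), 0.336), (np.float64(0.47), 0.353), (np.float64(0.53), 0.329), (np.float64(0.59), -0.787)]
0.22 [(np.float64(0.35), -0.787), (np.float64(0.41), -0.786), (np.float64(0.47), 0.311), (np.float64(0.53), 0.327), (np.float64(0.59), 0.063)]
0.28 [(np.float64(0.35), 0.005), (np.float64(0.41), 0.062), (np.float64(0.47), 0.111), (np.float64(0.53), 0.19), (np.float64(0.59), 0.192)]
0.34 [(np.float64(0.35), 0.007), (np.float64(0.41), 0.191), (np.float64(0.47), 0.192), (np.float64(0.53), 0.194), (np.float64(0.59), 0.193)]
0.4 [(np.float64(0.35), 0.007), (np.float64(0.41), 0.177), (np.float64(0.47), 0.178), (np.float64(0.53), 0.175), (np.float64(0.59), 0.17)]
0.46 [(np.float64(0.35), 0.006), (np.float64(0.41), 0.008), (np.float64(0.47), 0.153), (np.float64(0.53), 0.15), (np.float64(0.59), 0.146)]
(array([-19.28, -14.7 ,  -5.44]), array([-1.000e-02,  0.000e+00,  8.002e+01]))
(array([-34.16, -11.97,  -1.44]), array([-1.000e-02,  0.000e+00,  8.002e+01]))
(array([-52.11, -10.25,   0.66]), array([-1.000e-02,  0.000e+00,  8.002e+01]))
```

Request:
step_arm(
  plan=[0,0,-3,0,0,0,0,0,-6,0,0,0,-3.7,-0.7,-6,0,0,5.7,-7.4,-1.5,-6,0,0,11.4,-11.2,-2.2,-6,0,0,17.1,-14.9,-2.9,-6,0,0,22.9,-18.6,-3.7,-6,0,0,28.6,-22.3,-4.4,-6,0,0,34.3,-26,-5.1,-6,0,0,40,-29.8,-5.9,-6,0,0,45.7,-33.5,-6.6,-6,0,0,51.4,-37.2,-7.3,-6,0,0,57.1,-40.9,-8,-6,0,0,62.9,-44.7,-8.8,-6,0,0,68.6,-48.4,-9.5,-6,0,0,74.3,-52.1,-10.2,-6,0,0,80,-52.1,-10.2,-3,0,0,80,-52.1,-10.2,0,0,0,80,-52.1,-10.2,0.6,0,0,80,-52.1,-10.2,0.6,0,0,80],
  gripper=-1,
)

```text
time: 2.07
tcp_pos: [0.6247, 0.2411, 0.197]
ee_rot: [-2.369, -2.06, 0.009]
contact_force: [1.0, 0.6, 0.3]
gripper_width: 0.092
```

```bash
python3 - <<'E'
from h import *
s=r.read_state(); print(s["tcp_pos"],s["joint_positions"],s["contact_force"])
print(rel(bar-[0,0,.019],s,Rd))
d=r.grab_frame("scene"); f=cv2.resize(d["frame"][60:220,200:420],None,fx=3,fy=3); cv2.imwrite("pics/s2.png",f[:,:,::-1])
E
```

```text
[0.62467859 0.24111937 0.1969684 ] [2.53969692e-01 6.27635855e-01 1.07658461e+00 1.05504294e-04
 1.44349530e+00 3.93258466e-01] [1.00258445 0.64638214 0.32597513]
(array([0.03, 0.19, 9.7 ]), array([-0.33,  0.13,  0.02]))
```

View pics/s2.png

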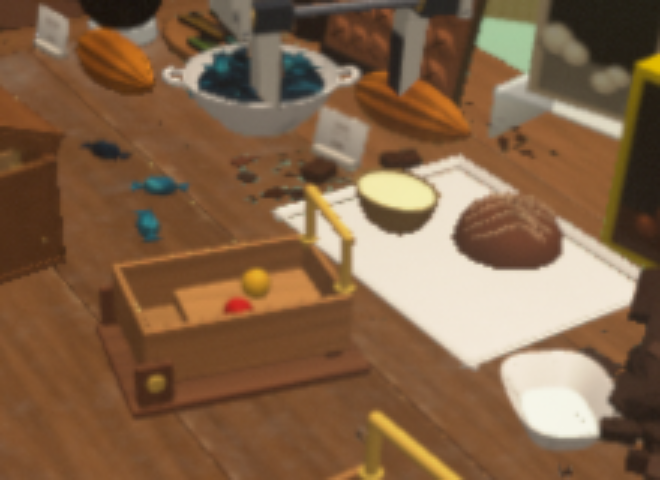

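The crop shows the open fingers at (265,70) and (405,60), either side of the handle's line, and the handle at (330,215). I'll descend and then close gently.

Request:
step_arm(
  plan=[0,0.2,3,0,0,0,0,0.2,6,0,0,0,0,0.2,8,0,0,0,0,0.2,9.5,0,0,0,0,0.2,9.5,0,0,0,0,0.2,9.5,0,0,0],
)

```text
time: 2.62
tcp_pos: [0.6287, 0.2419, 0.1066]
ee_rot: [2.369, 2.062, 0.003]
contact_force: [-0.2, 0.0, -0.3]
gripper_width: 0.0919
```

Request:
step_arm(
  plan=[0,0,0,0,0,0,0,0,0,0,0,0,0,0,0,0,0,0,0,0,0,0,0,0,0,0,0,0,0,0,0,0,0,0,0,0,0,0,0,0,0,0,0,0,0,0,0,0,0,0,0,0,0,0,0,0,0,0,0,0],
  gripper=1,
  newtons=25,
)

```text
time: 3.45
tcp_pos: [0.6281, 0.2413, 0.1047]
ee_rot: [-2.371, -2.061, 0.0]
contact_force: [0.4, -0.1, 0.2]
gripper_width: 0.03
```

```bash
python3 - <<'E'
from h import *
s=r.read_state(); print(s["tcp_pos"],s["contact_force"],s["torque"],s["gripper_width"])
g=s["tcp_pos"]+[0,0,.019]
v=bar-hinge; r0=np.hypot(v@ex,v[2]); a0=np.arctan2(.085,.162); rr=np.hypot(.162,.085)
for t in np.arange(0,46,2.5):
    a=a0+np.radians(t)
    w=np.array([0,0,0])+ex*(rr*(np.cos(a)-np.cos(a0)))+np.array([0,0,1])*rr*(np.sin(a)-np.sin(a0))
    print(t, rel(s["tcp_pos"]+w,s)[0])
d=r.grab_frame("scene"); f=cv2.resize(d["frame"][60:220,200:420],None,fx=3,fy=3); cv2.imwrite("pics/s3.png",f[:,:,::-1])
E
```

```text
[0.62805436 0.2412542  0.1046555 ] [ 0.40390146 -0.07932007  0.20383273] [-0.07412506  0.03359867  0.01603878] 0.02999773655295465
0.0 [0. 0. 0.]
2.5 [ 0.   -0.39 -0.7 ]
5.0 [ 0.   -0.8  -1.38]
7.5 [ 0.   -1.25 -2.04]
10.0 [ 0.   -1.72 -2.68]
12.5 [ 0.   -2.22 -3.3 ]
15.0 [ 0.   -2.75 -3.9 ]
17.5 [ 0.   -3.31 -4.48]
20.0 [ 0.   -3.88 -5.03]
22.5 [ 0.   -4.49 -5.55]
25.0 [ 0.   -5.11 -6.05]
27.5 [ 0.   -5.76 -6.52]
30.0 [ 0.   -6.42 -6.96]
32.5 [ 0.   -7.11 -7.37]
35.0 [ 0.   -7.81 -7.75]
37.5 [ 0.   -8.52 -8.1 ]
40.0 [ 0.   -9.26 -8.42]
42.5 [  0.   -10.    -8.71]
45.0 [  0.   -10.76  -8.96]
```

View pics/s3.png

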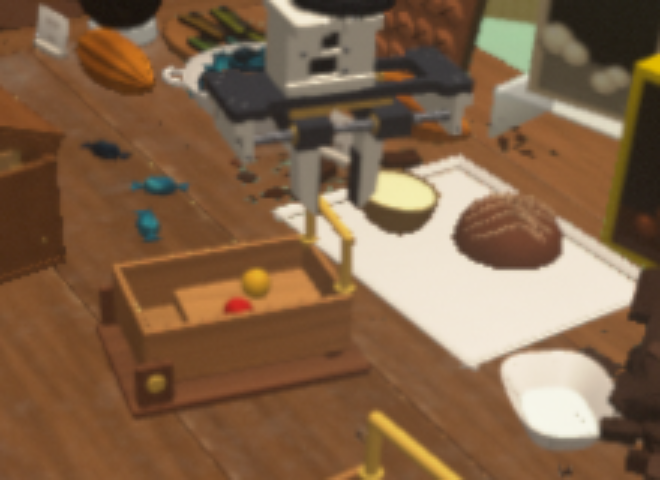

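```bash
python3 - <<'E'
from h import *
for n in("scene","top"):
    d=r.grab_frame(n); np.savez("/tmp/%s3.npz"%n,**d)
    P=pts(d,np.ones((420,560),bool)); v,u=np.nonzero(d["z_map"]>0)
    q=(P-bar)@np.c_[ex,[-ex[1],ex[0],0],[0,0,1]]
    m=(abs(q[:,0])<.05)&(abs(q[:,1])<.05)&(q[:,2]>-.03)&(q[:,2]<.03)
    C=d["frame"][v,u].astype(int)
    gray=m&(C.max(1)-C.min(1)<25); yel=m&(C[:,0]-C[:,2]>60)
    for k,mm in(("gray",gray),("yel",yel)):
        print(n,k,mm.sum(), (q[mm].min(0)*1000).round(1) if mm.any() else"",(q[mm].max(0)*1000).round(1) if mm.any() else "",(np.median(q[mm],0)*1000).round(1))
    if n=="scene":
        for vv in range(110,134,2):
            i=np.nonzero((v==vv)&(u>290)&(u<332))[0][::3]
            print(vv,[(int(u[j]),*(q[j]*1000).round().astype(int)) for j in i])
E
```

```text
scene gray 39 [-26.7 -12.8  11.1] [20.5  5.1 29.9] [15.3 -7.9 20.9]
scene yel 119 [-10.9 -47.4 -29.3] [ 4.4 37.9 19.9] [ -2.  -27.6   1.1]
110 [(291, np.int64(79), np.int64(347), np.int64(-121)), (294, np.int64(85), np.int64(335), np.int64(-116)), (297, np.int64(95), np.int64(335), np.int64(-117)), (300, np.int64(-29), np.int64(-10), np.int64(64)), (303, np.int64(-22), np.int64(-10), np.int64(63)), (306, np.int64(-16), np.int64(-12), np.int64(63)), (309, np.int64(124), np.int64(304), np.int64(-107)), (312, np.int64(134), np.int64(303), np.int64(-108)), (315, np.int64(14), np.int64(6), np.int64(50)), (318, np.int64(18), np.int64(-3), np.int64(54)), (321, np.int64(23), np.int64(-8), np.int64(56)), (324, np.int64(29), np.int64(-12), np.int64(56)), (327, np.int64(175), np.int64(279), np.int64(-102)), (330, np.int64(183), np.int64(275), np.int64(-102))]
112 [(291, np.int64(72), np.int64(328), np.int64(-118)), (294, np.int64(81), np.int64(325), np.int64(-118)), (297, np.int64(90), np.int64(321), np.int64(-117)), (300, np.int64(-28), np.int64(-7), np.int64(57)), (303, np.int64(-22), np.int6
[... 7092 characters left out ...]
), np.int64(201), np.int64(-118)), (300, np.int64(48), np.int64(183), np.int64(-109)), (303, np.int64(-2), np.int64(33), np.int64(-20)), (306, np.int64(68), np.int64(185), np.int64(-113)), (309, np.int64(-4), np.int64(-9), np.int64(3)), (312, np.int64(1), np.int64(-14), np.int64(5)), (315, np.int64(93), np.int64(175), np.int64(-112)), (318, np.int64(101), np.int64(174), np.int64(-113)), (321, np.int64(102), np.int64(154), np.int64(-102)), (324, np.int64(104), np.int64(139), np.int64(-94)), (327, np.int64(106), np.int64(122), np.int64(-86)), (330, np.int64(114), np.int64(119), np.int64(-85))]
top gray 0   [nan nan nan]
top yel 0   [nan nan nan]
  return _methods._mean(a, axis=axis, dtype=dtype,
  ret = um.true_divide(
```

The depth readings put the visible fingertips about 8 mm above the bar's centre, although the reported TCP is 14 mm below it. The fingers would close above the bar, so I'll reopen them partly, go lower and measure again.

Request:
step_arm(
  plan=[0,0,0,0,0,0,0,0,0,0,0,0,0,0,0,0,0,0,0,0,0,0,0,0,0,0,0.5,0,0,0,0,0,1,0,0,0,0,0,1,0,0,0,0,0,1,0,0,0],
  gripper=0,
)

```text
time: 4.27
tcp_pos: [0.6277, 0.2411, 0.0939]
ee_rot: [-2.37, -2.061, 0.002]
contact_force: [0.3, 0.1, -0.1]
gripper_width: 0.0462
```

```bash
cat >> h.py <<'E'
def tips(png=None):
    d=r.grab_frame("scene"); s=r.read_state()
    P=pts(d,np.ones((420,560),bool)); v,u=np.nonzero(d["z_map"]>0)
    q=(P-bar)@np.c_[ex,[-ex[1],ex[0],0],[0,0,1]]*1000
    C=d["frame"][v,u].astype(int); m=(abs(q[:,1])<18)&(C.max(1)-C.min(1)<30)&(q[:,2]<60)&(q[:,2]>-40)&(abs(q[:,0])<60)
    print(s["tcp_pos"].round(4),s["contact_force"].round(1),s["gripper_width"].round(4))
    for k,mm in(("front",m&(q[:,0]<0)),("rear",m&(q[:,0]>0))):
        if mm.any(): print(k,"lowest z",np.sort(q[mm,2])[:6].round(1),"x",np.percentile(q[mm,0],[5,95]).round(),"y",np.percentile(q[mm,1],[5,95]).round())
    if png: cv2.imwrite("pics/"+png,cv2.resize(d["frame"][60:220,200:420],None,fx=3,fy=3)[:,:,::-1])
E
python3 -c "
from h import *
tips('s4.png')"
```

```text
Traceback (most recent call last):
  File "h.py", line 23, in tips
    print(s["tcp_pos"].round(4),s["contact_force"].round(1),s["gripper_width"].round(4))
                                                            ^^^^^^^^^^^^^^^^^^^^^^^^
AttributeError: 'float' object has no attribute 'round'
```

```bash
sed -i 's/,s\["gripper_width"\].round(4))/,round(s["gripper_width"],4))/' h.py
python3 -c "
from h import *
tips('s4.png')"
```

```text
[0.6281 0.2413 0.0947] [1.  0.3 0.2] 0.0461
front lowest z [2.6 3.6 3.8 5.2 5.7 6.3] x [-39. -23.] y [-12.   4.]
rear lowest z [-2.6 -1.6 -1.5  0.3  0.4  1.4] x [24. 39.] y [-12.   6.]
```

View pics/s4.png

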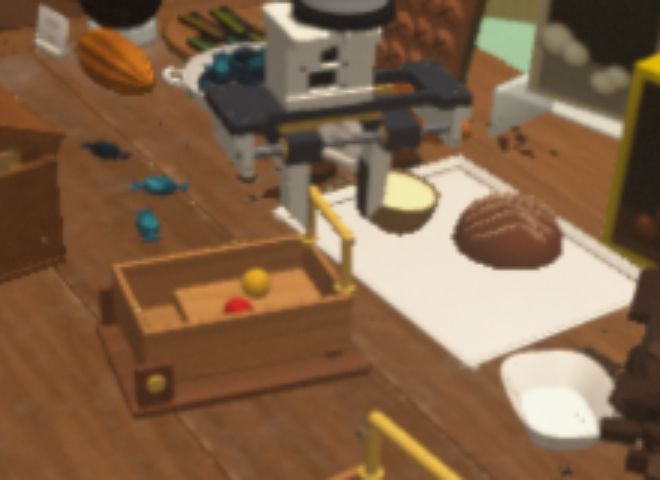

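The crop shows the tips level with the bar, at (295,215) and (370,215). They move with the TCP but sit about 23 mm above its reported height. Going 15 mm lower still clears the rims whichever value is right. Then I'll close.

Request:
step_arm(
  plan=[0,0,0.5,0,0,0,0,0,1,0,0,0,0,0,1.4,0,0,0,0,0,1.4,0,0,0],
)

```text
time: 4.7
tcp_pos: [0.6274, 0.2411, 0.0793]
ee_rot: [-2.37, -2.061, 0.003]
contact_force: [0.1, -0.3, -0.1]
gripper_width: 0.0457
```

Request:
step_arm(
  plan=[0,0,0,0,0,0,0,0,0,0,0,0,0,0,0,0,0,0,0,0,0,0,0,0,0,0,0,0,0,0,0,0,0,0,0,0,0,0,0,0,0,0,0,0,0,0,0,0,0,0,0,0,0,0],
  gripper=1,
  newtons=25,
)

```text
time: 5.45
tcp_pos: [0.6249, 0.2417, 0.0807]
ee_rot: [-2.367, -2.059, 0.008]
contact_force: [-11.0, 0.5, 5.7]
gripper_width: 0.0088
```

```bash
python3 -c "
from h import *
tips('s5.png')"
```

```text
[0.6249 0.2417 0.0807] [-10.9   1.3   5.4] 0.0089
front lowest z [-10.9 -10.   -8.2  -8.1  -6.6  -5.6] x [-33.  -8.] y [-13.   8.]
rear lowest z [-2.4 -1.3  0.1  0.3  0.6  0.7] x [ 5. 19.] y [-12.   4.]
```

View pics/s5.png

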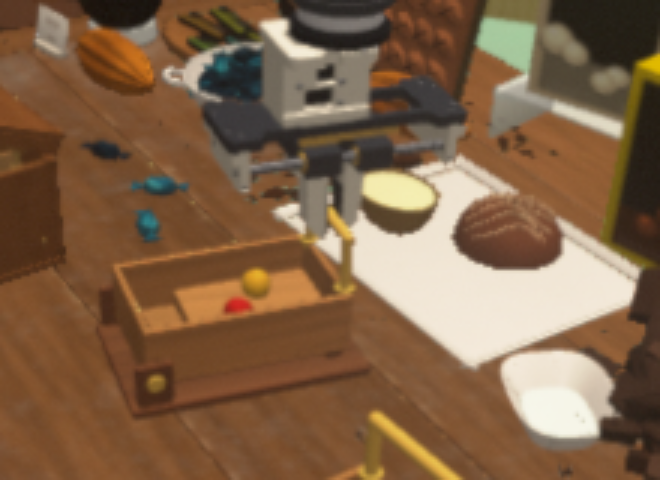

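The bar is gripped: opening 9 mm, and the crop shows the fingers on the handle at (313–350,215). The 11 N sideways force means the bar sits about 2.5 mm nearer than I thought, so I'll include that offset. First I'll lift to 20° along the arc, slowly so the balls roll gently.

Request:
step_arm(
  plan=[0,-0.44,-0.5,0,0,0,0,-0.64,-0.85,0,0,0,0,-0.84,-1.19,0,0,0,0,-1.05,-1.53,0,0,0,0,-1.27,-1.86,0,0,0,0,-1.5,-2.19,0,0,0,0,-1.67,-2.42,0,0,0,0,-1.84,-2.65,0,0,0,0,-2.01,-2.88,0,0,0,0,-2.19,-3.1,0,0,0,0,-2.37,-3.33,0,0,0,0,-2.55,-3.55,0,0,0,0,-2.74,-3.76,0,0,0,0,-2.94,-3.98,0,0,0,0,-3.13,-4.19,0,0,0,0,-3.34,-4.4,0,0,0,0,-3.54,-4.61,0,0,0,0,-3.74,-4.81,0,0,0,0,-3.95,-5,0,0,0,0,-4.13,-5.18,0,0,0],
  newtons=35,
)

```text
time: 7.17
tcp_pos: [0.5866, 0.2471, 0.1323]
ee_rot: [-2.37, -2.061, 0.001]
contact_force: [-3.9, 3.1, -10.4]
gripper_width: 0.0092
```

```bash
python3 -c "
from h import *
tips('s6.png')"
```

```text
[0.5863 0.2472 0.1326] [ -4.9   2.9 -10.4] 0.0087
front lowest z [38.9 41.6 41.7 42.3 44.3 44.5] x [-59. -21.] y [-12.   1.]
```

View pics/s6.png

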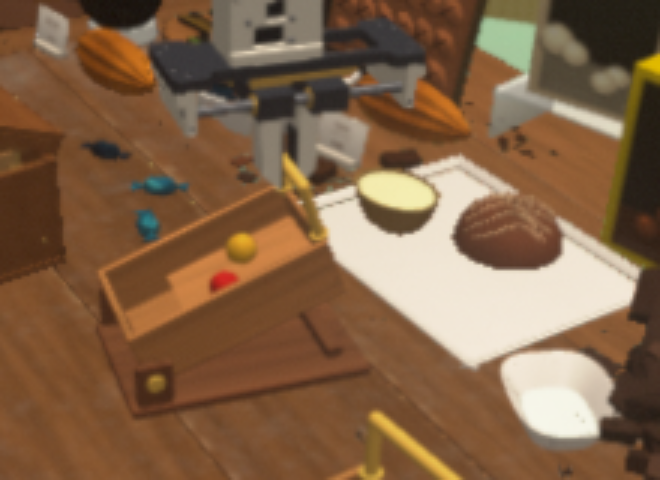

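The crop shows the tray at about 20° with the balls still on the rear floor, at (241,247) and (223,283). There is about 11 N of inward radial force, so I'll tighten the arc by 2 mm and go on slowly to 40°.

Request:
step_arm(
  plan=[0,-0.37,-0.06,0,0,0,0,-0.62,-0.27,0,0,0,0,-0.86,-0.47,0,0,0,0,-1.11,-0.67,0,0,0,0,-1.36,-0.87,0,0,0,0,-1.62,-1.06,0,0,0,0,-1.88,-1.25,0,0,0,0,-2.14,-1.43,0,0,0,0,-2.4,-1.61,0,0,0,0,-2.67,-1.78,0,0,0,0,-2.94,-1.95,0,0,0,0,-3.22,-2.11,0,0,0,0,-3.5,-2.27,0,0,0,0,-3.78,-2.42,0,0,0,0,-4.06,-2.57,0,0,0,0,-4.34,-2.71,0,0,0,0,-4.63,-2.85,0,0,0,0,-4.92,-2.99,0,0,0,0,-5.21,-3.12,0,0,0,0,-5.51,-3.24,0,0,0],
)

```text
time: 8.88
tcp_pos: [0.5347, 0.2546, 0.1673]
ee_rot: [2.368, 2.059, 0.009]
contact_force: [6.2, -0.6, 4.2]
gripper_width: 0.0088
```

```bash
python3 -c "
from h import *
tips('s7.png')
d=r.grab_frame('scene'); P=pts(d,np.ones((420,560),bool)); v,u=np.nonzero(d['z_map']>0)
q=(P-hinge)@np.c_[ex,[-ex[1],ex[0],0],[0,0,1]]*1000; C=d['frame'][v,u].astype(int)
y=(C[:,0]-C[:,2]>70)&(C[:,1]-C[:,2]>50)&(q[:,2]>150)&(abs(q[:,1])<50)&(abs(q[:,0]-70)<50)
print(y.sum(),np.median(q[y],0)); b=q[y]
print('deg',np.degrees(np.arctan2(np.median(b[:,2]),np.median(b[:,0])))-27.7)
"
```

```text
[0.5341 0.2546 0.1676] [ 4.9 -1.9  5.4] 0.0086
103 [ 70.24493404 -41.79713844 171.20367674]
deg 39.99163851346968
```

View pics/s7.png

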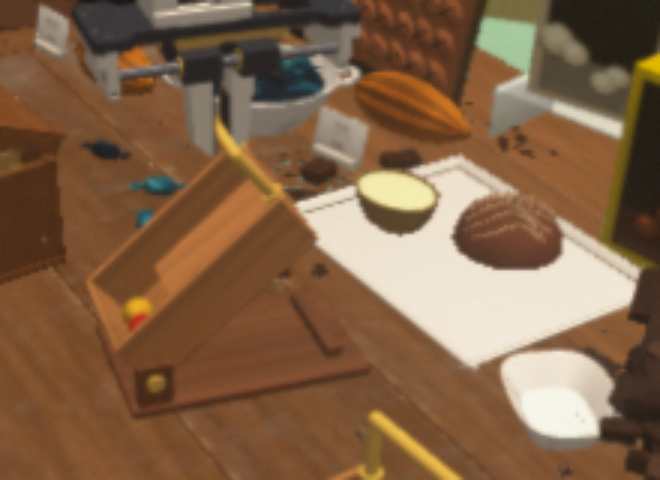

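The tray measures 40.0° and both balls are in the trough, at (137,310). I'll hold for 1.25 s and then lower along the same arc.

Request:
step_arm(
  plan=[0,0,0,0,0,0,0,0,0,0,0,0,0,0,0,0,0,0,0,0,0,0,0,0,0,0,0,0,0,0,0,0,0,0,0,0,0,0,0,0,0,0,0,0,0,0,0,0,0,0,0,0,0,0,0,0,0,0,0,0,0,0,0,0,0,0,0,0,0,0,0,0,0,0,0,0,0,0,0,0,0,0,0,0,0,0,0,0,0,0],
)

```text
time: 10.23
tcp_pos: [0.5348, 0.2545, 0.1672]
ee_rot: [2.368, 2.059, 0.008]
contact_force: [6.1, -0.7, 6.0]
gripper_width: 0.0087
```

Request:
step_arm(
  plan=[0,0.3,0.12,0,0,0,0,0.59,0.25,0,0,0,0,0.88,0.39,0,0,0,0,1.17,0.53,0,0,0,0,1.45,0.67,0,0,0,0,1.73,0.82,0,0,0,0,2.01,0.97,0,0,0,0,2.29,1.13,0,0,0,0,2.57,1.29,0,0,0,0,2.84,1.46,0,0,0,0,3.11,1.63,0,0,0,0,3.37,1.81,0,0,0,0,3.63,1.99,0,0,0,0,3.89,2.18,0,0,0,0,4.15,2.37,0,0,0,0,4.4,2.57,0,0,0,0,4.65,2.77,0,0,0,0,4.89,2.97,0,0,0,0,5.14,3.18,0,0,0,0,5.38,3.39,0,0,0],
)

```text
time: 11.9
tcp_pos: [0.5872, 0.2471, 0.1324]
ee_rot: [2.37, 2.06, 0.004]
contact_force: [5.3, -0.3, 3.6]
gripper_width: 0.0086
```

Request:
step_arm(
  plan=[0,0.24,0.21,0,0,0,0,0.47,0.42,0,0,0,0,0.7,0.65,0,0,0,0,0.94,0.86,0,0,0,0,1.16,1.09,0,0,0,0,1.39,1.32,0,0,0,0,1.61,1.56,0,0,0,0,1.81,1.79,0,0,0,0,2.02,2.03,0,0,0,0,2.23,2.27,0,0,0,0,2.42,2.52,0,0,0,0,2.62,2.77,0,0,0,0,2.8,3.02,0,0,0,0,2.99,3.27,0,0,0,0,3.18,3.54,0,0,0,0,3.35,3.8,0,0,0,0,3.52,4.06,0,0,0,0,3.69,4.33,0,0,0,0,3.85,4.61,0,0,0,0,4.01,4.88,0,0,0],
)

```text
time: 13.57
tcp_pos: [0.6249, 0.2417, 0.0814]
ee_rot: [-2.369, -2.061, 0.003]
contact_force: [0.1, 1.6, -2.1]
gripper_width: 0.0084
```

Request:
step_arm(
  plan=[0,0,0,0,0,0,0,0,0,0,0,0,0,0,0,0,0,0],
)

```text
time: 13.82
tcp_pos: [0.6247, 0.2417, 0.0816]
ee_rot: [-2.369, -2.061, 0.003]
contact_force: [-1.2, 0.9, -3.4]
gripper_width: 0.0085
```

```bash
python3 -c "
from h import *
tips('s8.png')"
```

```text
[0.6247 0.2417 0.0816] [-1.5  1.4 -4.2] 0.0091
front lowest z [-8.5 -6.2 -5.8 -5.6 -5.2 -4. ] x [-34.  -7.] y [-13.   7.]
rear lowest z [-1.8 -1.6  0.6  0.8  1.7  3.3] x [ 4. 18.] y [-13.   6.]
```

View pics/s8.png

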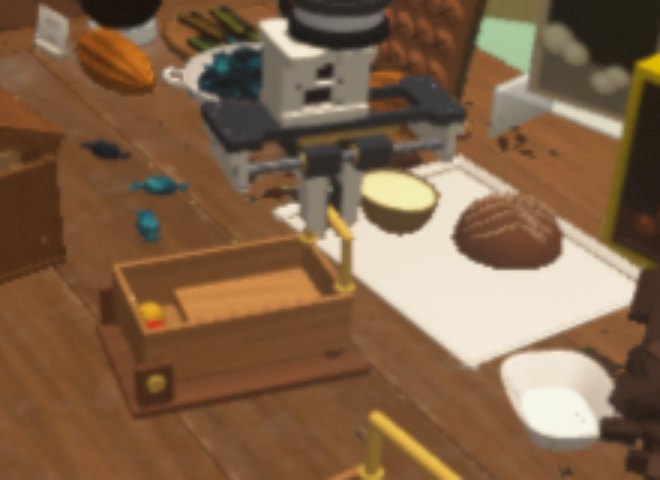

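The crop shows the tray practically level with both balls in the trough, at (150,315). The tool still carries about 4 N, so I'll settle 2 mm lower before opening and retreating straight up.

Request:
step_arm(
  plan=[0,0,0.05,0,0,0,0,0,0.1,0,0,0,0,0,0.15,0,0,0,0,0,0.2,0,0,0,0,0,0.2,0,0,0,0,0,0.2,0,0,0],
)

```text
time: 14.37
tcp_pos: [0.6251, 0.2417, 0.0809]
ee_rot: [-2.37, -2.061, 0.001]
contact_force: [-6.0, 1.0, 1.1]
gripper_width: 0.009
```

Request:
step_arm(
  plan=[0,0,0,0,0,0,0,0,0,0,0,0,0,0,0,0,0,0,0,0,0,0,0,0,0,0,0,0,0,0,0,0,0,0,0,0],
  gripper=0,
)

```text
time: 14.87
tcp_pos: [0.6259, 0.2415, 0.0803]
ee_rot: [2.371, 2.061, 0.001]
contact_force: [-0.1, 1.1, 0.3]
gripper_width: 0.0436
```

Request:
step_arm(
  plan=[0,0,-1,0,0,0,0,0,-2,0,0,0,0,0,-4,0,0,0,0,0,-7,0,0,0,0,0,-10,0,0,0,0,0,-13,0,0,0,0,0,-16,0,0,0,0,3,-16,0,0,0,0,3,-16,0,0,0,0,3,-16,0,0,0],
)

```text
time: 15.7
tcp_pos: [0.6562, 0.237, 0.2409]
ee_rot: [2.371, 2.06, 0.002]
contact_force: [-1.2, -0.3, 0.0]
gripper_width: 0.0457
```

```bash
python3 -c "
from h import *
s=r.read_state(); print(s['time'],s['tcp_pos'],s['contact_force'])
d=r.grab_frame('scene'); save(d,'s9.png')
P=pts(d,np.ones((420,560),bool)); v,u=np.nonzero(d['z_map']>0)
q=(P-hinge)@np.c_[ex,[-ex[1],ex[0],0],[0,0,1]]*1000; C=d['frame'][v,u].astype(int)
y=(C[:,0]-C[:,2]>70)&(C[:,1]-C[:,2]>50)&(q[:,2]>75)&(q[:,2]<95)&(abs(q[:,1])<45)&(abs(q[:,0]-160)<25)
m=np.median(q[y],0); print(y.sum(),m,'deg',np.degrees(np.arctan2(m[2],m[0]))-27.7)
b=(q[:,2]>-5)&(q[:,2]<40)&(abs(q[:,1])<46)&(q[:,0]>0)&(q[:,0]<155)&((C[:,0]-C[:,1]>90)|((C[:,0]-C[:,2]>120)&(C[:,1]>120)))
print('balls',b.sum(),q[b].min(0),q[b].max(0),np.median(q[b],0))
d=r.grab_frame('top')
for o in r.cut_out('ball_1_center',d)[:3]:
    p=(pts(d,o['region'])-hinge)@np.c_[ex,[-ex[1],ex[0],0],[0,0,1]]*1000; print('top ball',round(o['p'],2),np.median(p,0))
"
```

```text
15.7 [0.65615094 0.23700624 0.24093904] [-1.17063256 -0.31440642  0.03940638]
86 [158.54416574  -1.6284131   88.95710458] deg 1.5962258626662233
balls 493 [  7.82000927 -16.8625111    3.97231886] [154.77984709  45.97220842  18.91761151] [93.08791482 18.06818586  7.89071406]
```

View pics/s9.png

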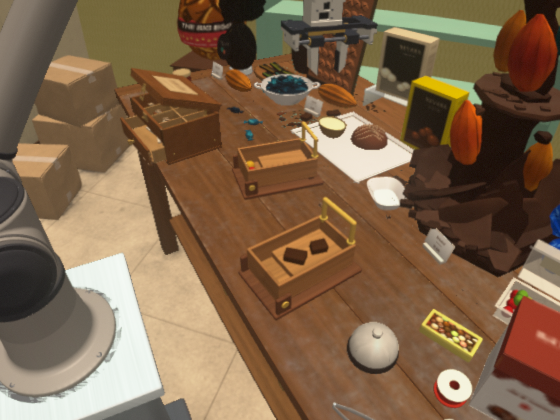

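The full view shows the ball tray level with the balls at its front (250,164). The chunk tray is untouched, its chunks at (296,255) and (318,246), and the gripper is clear above. I'll compare the bar reading with the first picture and then hand in.

```bash
python3 -c "
from h import *
d=np.load('/tmp/scene.npz'); e=r.grab_frame('scene')
for d in(d,e):
    P=pts(d,np.ones((420,560),bool)); v,u=np.nonzero(d['z_map']>0)
    q=(P-hinge)@np.c_[ex,[-ex[1],ex[0],0],[0,0,1]]*1000; C=d['frame'][v,u].astype(int)
    y=(C[:,0]-C[:,2]>70)&(C[:,1]-C[:,2]>50)&(q[:,2]>75)&(q[:,2]<95)&(abs(q[:,1])<45)&(abs(q[:,0]-160)<25)
    print(y.sum(),np.median(q[y],0).round(1))
    b=(q[:,2]>-3)&(q[:,2]<36)&(abs(q[:,1])<46)&(q[:,0]>0)&(q[:,0]<155)&((C[:,0]-C[:,1]>100)|((C[:,0]-C[:,2]>140)&(C[:,1]>140)))
    print('balls',b.sum(),np.percentile(q[b],[5,50,95],axis=0).round(0).tolist())
print(r.finish_job())
"
```

```text
84 [159.   -0.3  89. ]
balls 58 [[73.0, -27.0, 25.0], [85.0, -15.0, 28.0], [111.0, 18.0, 31.0]]
82 [158.5   0.3  89.3]
balls 30 [[9.0, -14.0, 13.0], [14.0, 10.0, 16.0], [21.0, 17.0, 18.0]]
the job is handed in; nothing more can be done
None
```

I took the ball tray by its brass handle and tipped it to 40° (measured 40.0° in the camera). I held it there for at least 1.25 s, lowered it slowly until it was level, let go and moved the gripper clear. The job was handed in at about 16 s.

**Final checks:**
- **Level:** the handle bar is back within about 0.6 mm of where it started.
- **Balls:** both lie in the front trough at tray x of about 9–21 mm. They were at x of about 73–111 mm before.
- **Other tray:** the chunk tray looks level and untouched.
- **Forces:** the highest contact force I read was about 12 N, taken only at the end of each move.

**Checks that disagreed or failed:**
- **Fingertip height:** the camera showed the fingertips about 23 mm above the reported TCP height. I followed the camera and went lower than planned to grip.
- **Bar angle:** an absolute reading gave 1.6° at the end. I put this down to the camera seeing the bar's upper surface, because the height reading matches the first picture to 0.3 mm.
- **Ball detector:** it found no balls in the last top view, so the final ball positions come from colour and depth in the scene camera.

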